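Find the high spot of a stitching machine's balance wheel with a dial indicator

ROBOT

A 6-joint arm with a two-finger parallel gripper is mounted at the origin on the work surface. World frame = base frame: x ahead of the robot, y to its left, z up, the work surface at z = 0. Lengths are in mm, angles in rad, forces in N, time in s.
With the tool pointing down it reaches from about 250 to 850 mm from the base axis. Payload 12.5 kg.
Tool frame: the origin (TCP) lies at the very end of the fingers, on their centre line; the grasp point (between the pads) lies 19 mm behind it; z points along the fingers, y is the line along which they close (so a half turn about z gives the same grasp; the last joint's range is limited). The gripper opens to 93 mm and grips with 3 to 60 N. Pads are 15 mm wide; open, the fingers measure 128 mm over their backs; the gripper's body (75 mm by 188 mm) begins 65 mm behind the grasp point.
Start: joints at [1.12, 0.351, 1.652, -0, 1.139, -0.085], TCP at [196.701, 513.608, 218.633] pointing down, gripper open.
Joint ranges: [-2.75, 2.75], [-0.79, 2.1], [0.01, 2.65], [-1.57, 4.71], [0.07, 3.14], [-2.87, 2.87]. Speed limits (rad/s): [2.22, 2.22, 2.79, 3.14, 3.14, 3.14].

INTERFACE

Orientations are given as a rotation vector (axis times angle).
In Python, from workcell import sense, camera, camera_params, job gives the robot as it stands.
- The arm moves only by the tool send_rows, never from a script. Its argument "steps" is a list that holds one entry, the list of rows, each a list of 7 numbers: the shift along the tool's x, y, z in m, then the turn, a rotation vector about the tool's x, y, z in rad, then the finger opening in m, from 0 to 0.093. In form: [[[x, y, z, ax, ay, az, hand], ...]]. A call has 1 to 8 rows; each row shifts and turns the commanded pose from where the row before left it, along the tool's axes as they then stand; what a row does not reach is not made up. A row lasts 1/8 s, in which the tool goes at most 62.5 mm and 10.7 degrees, less where a joint would pass 70% of its speed; a pose out of reach is approached as far as the arm can. A call with a gripper value outside its range is refused whole. The fingers move at their own pace and stop on an object; "squeeze" is the grip in N (left out, the last holds). Time passes only in rows, so rows that do not move let the fingers close. It gives the time, the measured TCP pose, the force, the opening and the grip force at its end, in the units of the state.
- sense(): the state, without advancing time (a new reading comes with each control period).
- camera(name): name is "scene" or "top"; returns (picture, depth): 384x512x3 uint8, red, green, blue; 384x512 float32, mm along the optical axis (not along the pixel's ray), 0 where there is no reading.
- camera_params(name): a dict with "K" (3x3 intrinsics, pixels), "dist_coeffs" ([k1, k2, p1, p2, k3] as OpenCV has them; the pictures are not rectified), "rvec" (rotation vector, rad) and "tvec" (3), from world to camera coordinates, as OpenCV has them. Camera axes: x right, y down, z forward; pixel columns grow to the right and rows downward; lengths in mm; the calibration is good to about 2 mm. A picture is of the moment at which its call begins. camera_params takes no time and is no camera call.
- job.sign_off(): hands the job in; it is judged then, once.
The state is a dict: "clock": time; "joint_positions": joint angles; "qd": joint speeds; "joint_torque": joint torques, N m; "tool_pos": TCP position; "eef_rot": TCP orientation; "force": force on the tool from outside, world axes, zero at the start; "wrist_torque": the same for the moment, N m; "gripper_width": opening from 0.0 (shut) to 1.0 (fully open); "grip_force": force on a finger pad.
Only numpy, scipy, OpenCV 4.12 (cv2) and the standard library are available. Lean on these libraries where they do the work, as an engineer would, in place of code of your own. Each camera call takes 0.05 s, during which the arm holds its last target. There are 200 camera calls.

TASK

The stitching machine's balance wheel is clamped on the run-out stand because its rim is out of true. Slide the dial indicator in until its plunger presses on the rim and the needle shows about half a turn, then crank the wheel round to find its one highest spot (do not be fooled by a lesser swelling) and leave it standing with that spot right under the plunger, indicator still on it, so that I can chalk it. Never drive the plunger onto its end stop, and leave the other things on the bench where they lie.

Things in the scene. Friction and masses are not known exactly. Their poses are not given: they have to be found in the camera images.
- stand: run-out stand: heavy green cast base 120 x 450 x 18 mm, fixed. Origin at its underside; its y axis runs level from the indicator's carriage to the vertical spindle (spindle axis at y = 130 mm), z up
- spindle (a point): point on the spindle's vertical axis, 112 mm above the bench, level with the middle of the crank's handle. The crank's steel hub here is 28 mm across and reaches 94 mm above the bench
- wheel_face (a point): point on the spindle's axis at the wheel's top face, 80 mm above the bench. The dark steel wheel lies flat, rim 58 to 80 mm up, clamped under the crank and turning with it. Rim: a circle of 90 mm radius with two smooth swellings about 60 degrees wide: the high spot about 4 mm proud, the other about half that. Where they lie relative to the crank differs each time and is not given
- crank_grip (a point): middle of the crank's dark wooden handle: upright, round, 20 mm across, 90 to 135 mm above the bench, 55 mm from the spindle's axis. It spins freely on its own pin: grip it firmly and lead it in a circle round the spindle, either way, any number of turns, the gripper keeping its orientation. Needs about 1.5 N; the wheel stays where it is left
- crank (a joint): turn of the crank and wheel in rad, counter-clockwise from above positive, not limited, not wrapped; at 0 the handle points along the stand's x axis
- carriage_grip (a point): middle of the black upright grip post on the indicator's carriage: round, 23 mm across, black from 88 to 128 mm above the bench. The carriage slides level along the stand's y axis, straight towards the spindle; it takes about 5 N and stays where it is left
- carriage (a joint): travel of the carriage towards the spindle in m, from 0 (drawn right back) to 0.085; at 0.070 the free plunger just reaches a rim of 90 mm radius. It starts drawn back, the plunger 20 to 75 mm clear of the wheel
- dial (a point): centre of the indicator's white dial, lying face up on the carriage 77 mm from the grip post towards the spindle: round case 100 mm across, its top 83 mm above the bench. Ten long lines, 1 mm of plunger travel each; the thick red line at the post's side is zero; red needle 40 mm long
- plunger_tip (a point): foremost point of the indicator's sprung plunger, a 6 mm brass ball on a rod, 68 mm above the bench, on the line to the spindle's axis; free, it lies 165 mm from the post's axis. It rides on the rim while pressed: its horizontal distance from spindle is then the rim's radius there. It can be pushed in 12.5 mm, with 0.6 to 1.6 N
- needle (a joint): dial reading: turn of the red needle in rad, clockwise from above, 0 with the plunger free (needle on the red line); one turn (6.283) per 10 mm that the plunger is pushed in, so half a turn is 5 mm, and the end stop is at 1.25 turns (7.85)
- spanner: steel spanner, 170 mm long, lying on the bench by the stand; leave alone. Origin under its middle
- mallet: wooden mallet, 240 mm long, lying on the bench; leave alone. Origin under its middle
- awl: awl, 140 mm long, lying on the teal cutting mat; leave alone. Origin under its middle
- bone_folder: flat cream bone folder, 110 x 18 x 6 mm, on the cutting mat; leave alone. Origin under its middle
- thread_spool: standing spool of cream thread, 44 mm across, 55 mm high; leave alone. Origin at the centre of its underside
- dye_bottle: brown bottle of edge dye, 48 mm across, 105 mm high; leave alone. Origin at the centre of its underside
- wax_tin: round brass tin with a grey lid, 68 mm across, 30 mm high; leave alone. Origin at the centre of its underside
- tool_cup: white ceramic cup, 72 mm across, 95 mm high; leave alone. Origin at the centre of its underside

How it is judged:
By the outcome, as a careful person would: the job done as asked, in the order asked, and still so for the second after the job is handed in, with the robot touching nothing.
It also fails if it takes over 69 s, if anything falls off the work surface, if the arm or the gripper's body presses on something with over 40 N, if the wrist force passes 120 N, or if a joint passes its speed limit or range.

## Working session

There is one attempt and no reset: what is moved stays moved. The work goes in short steps, Python scripts to look and compute and a tool call to move; the robot and the scene stay as the last step left them, time stands still between calls to the robot, and variables do not carry over. Pictures are saved under pics/ and viewed, at most 10 in all, crops included, and the job is handed in when it is done.

Besides the shell and the picture viewer there is one more tool, called after "Request:" in YAML: its name, and indented under it one key for each argument. send_rows: Moves the arm, as the interface text tells. Its arguments: {"type":"object","properties":{"steps":{"type":"array"},"squeeze":{"type":"number"}},"required":["steps"]}

```bash
mkdir -p pics
python3 - <<'E'
from workcell import sense,camera,camera_params
import cv2,numpy as np
s=sense();print({k:np.round(v,3).tolist() for k,v in s.items()})
for n in("scene","top"):
    p,d=camera(n);np.savez(f"{n}0.npz",p=p,d=d)
    cv2.imwrite(f"pics/{n}0.png",cv2.resize(p[:,:,::-1],(800,600)))
    c=camera_params(n);print({k:np.round(v,3).tolist() for k,v in c.items()})
E
```

```text
{'clock': 0.0, 'joint_positions': [1.12, 0.351, 1.652, -0.0, 1.139, -0.085], 'qd': [-0.0, 0.001, -0.001, 0.0, 0.001, -0.002], 'joint_torque': [-0.002, -49.732, -28.525, 0.07, 0.026, -0.0], 'tool_pos': [196.57, 513.323, 218.095], 'eef_rot': [-0.571, -3.089, 0.002], 'force': [0.805, -0.398, 0.176], 'wrist_torque': [-0.046, 0.016, -0.004], 'grip_force': 0.0, 'gripper_width': 1.0}
{'K': [[473.582, 0.0, 259.608], [0.0, 473.582, 203.472], [0.0, 0.0, 1.0]], 'dist_coeffs': [-0.067, 0.0, 0.0, 0.0, 0.0], 'rvec': [2.475, 0.699, -0.188], 'tvec': [-474.917, -218.046, 1749.636]}
{'K': [[423.146, 0.0, 256.495], [0.0, 423.146, 194.728], [0.0, 0.0, 1.0]], 'dist_coeffs': [-0.034, 0.0, 0.0, 0.0, 0.0], 'rvec': [2.164, -2.154, 0.146], 'tvec': [-56.367, 590.552, 1482.205]}
```

View pics/top0.png

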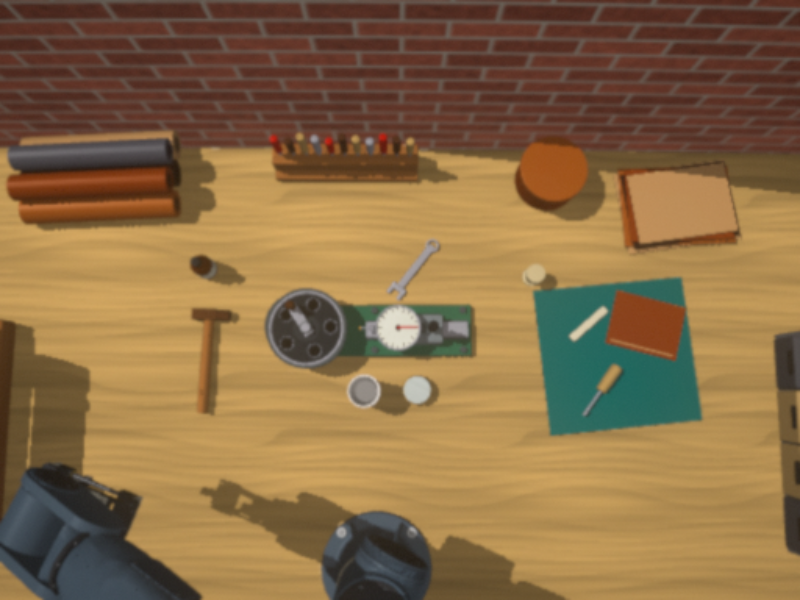

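View pics/scene0.png

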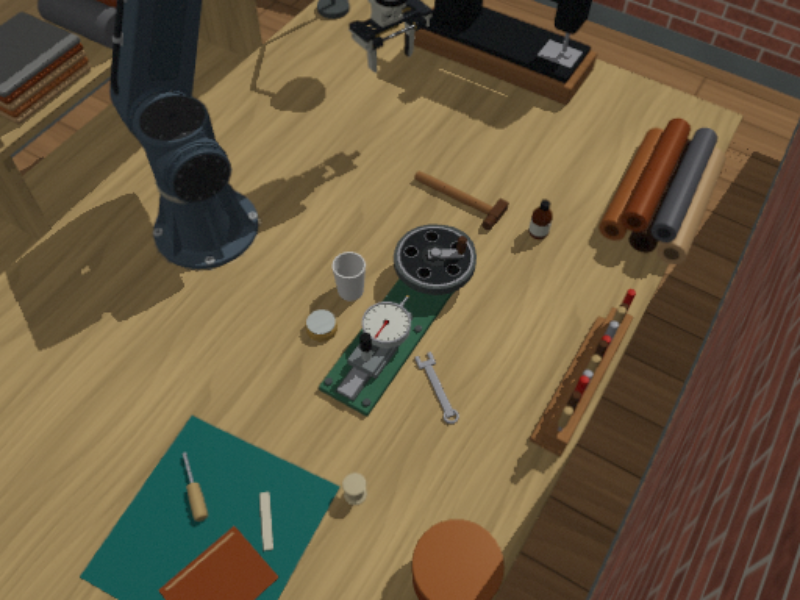

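The top view shows the wheel at (306,328), the dial at (398,327), the post at (433,325), and the crank bar at about (300,318). The cup and tin are on the robot side of the stand, the spanner on the far side. Next I'll get metric positions.

```bash
cat > h.py <<'E'
import cv2,numpy as np
from workcell import sense,camera,camera_params
def ray(n,uv,z):
    c=camera_params(n);R=cv2.Rodrigues(np.array(c["rvec"],float))[0];t=np.array(c["tvec"],float)
    q=cv2.undistortPoints(np.array(uv,float).reshape(-1,1,2),np.array(c["K"]),np.array(c["dist_coeffs"])).reshape(-1,2)
    d=np.c_[q,np.ones(len(q))]@R;o=-R.T@t
    return o+d*((z-o[2])/d[:,2])[:,None]
def pts(n,dep):
    c=camera_params(n);R=cv2.Rodrigues(np.array(c["rvec"],float))[0];t=np.array(c["tvec"],float)
    v,u=np.mgrid[:384,:512];uv=np.stack([u,v],-1).reshape(-1,1,2).astype(float)
    q=cv2.undistortPoints(uv,np.array(c["K"]),np.array(c["dist_coeffs"])).reshape(384,512,2)
    P=np.dstack([q,np.ones((384,512))])*dep[...,None]
    return (P-t)@R
def blob(m,n,z):
    k,l,s,c=cv2.connectedComponentsWithStats(m.astype(np.uint8))
    i=1+np.argmax(s[1:,4]);return ray(n,[c[i]],z)[0],s[i],l==i
E
python3 - <<'E'
from h import *
for n in("top","scene"):
    f=np.load(n+"0.npz");p=f["p"].astype(int);P=pts(n,f["d"]);x,y,z=P[...,0],P[...,1],P[...,2]
    roi=(x>250)&(x<650)&(y>-350)&(y<350)
    w=roi&(p.min(2)>170)&(z>72)&(z<95)
    c,s,_=blob(w,n,83);print(n,"dial",c.round(1),s)
    for lo,hi in((70,86),(100,125),(122,140)):
        m=roi&(z>lo)&(z<hi)
        k,l,s,cc=cv2.connectedComponentsWithStats(m.astype(np.uint8))
        for i in range(1,k):
            if s[i,4]>8: print(lo,hi,s[i],cc[i].round(1),np.median(P[l==i],0).round(1),p[l==i].mean(0).round())
    g=roi&(p[...,1]>p[...,0]*1.25)&(p[...,1]>p[...,2]*1.25)&(z<40)
    c,s,mm=blob(g,n,18);print("green",c.round(1),s)
    img=cv2.resize(f["p"][:,:,::-1][170:270,160:310] if n=="top" else f["p"][:,:,::-1][135:265,200:320],None,fx=5 if n=="top" else 4,fy=5 if n=="top" else 4,interpolation=cv2.INTER_CUBIC)
    cv2.imwrite(f"pics/{n}crop.png",img)
E
```

```text
top dial [533.7 -45.3  83. ] [242 196  26  27 481]
70 86 [ 169  184   53   52 1895] [195.7 210. ] [527.9 155.   80.3] [86. 80. 73.]
70 86 [236 195  33  29 635] [253.9 209. ] [535.4 -44.6  79.7] [204. 198. 184.]
122 140 [182 192   6   6  28] [184.7 194.4] [579.5 188.  132.1] [84. 62. 43.]
122 140 [274 205   7   6  34] [277.1 207.6] [ 534.9 -121.9  128.1] [70. 64. 57.]
green [ 577.3 -154.7   18. ] [263 196  38  10 218]
scene dial [537.2 -40.7  83. ] [234 195  27  21 281]
70 86 [ 252  143   53   44 1667] [277.4 164.6] [532.3 147.5  77.9] [52. 54. 55.]
70 86 [214 163  19   9  59] [222.3 166.3] [373.1  49.5  78.1] [105. 104. 101.]
70 86 [213 172  21  10  52] [223.9 178.1] [414.5   1.5  77.1] [99. 97. 93.]
70 86 [232 193  31  28 677] [247.  206.3] [536.5 -47.2  77.9] [159. 156. 150.]
70 86 [231 224   7   4  16] [233.9 225.6] [ 541.7 -130.8   78. ] [76. 79. 77.]
100 125 [292 155   7   7  34] [294.8 157.6] [581.6 181.5 115.3] [36. 24. 16.]
100 125 [230 215   8   9  39] [233.7 219.4] [ 540.6 -130.6  115.3] [18. 18. 18.]
122 140 [293 151   6   6  28] [295.3 153.4] [579.1 185.3 130.8] [57. 38. 27.]
122 140 [230 213   8   7  40] [233.3 216. ] [ 536.4 -124.3  126.5] [24. 25. 25.]
green [550.5 -65.2  18. ] [ 204  179   86   87 1466]
```

View pics/topcrop.png

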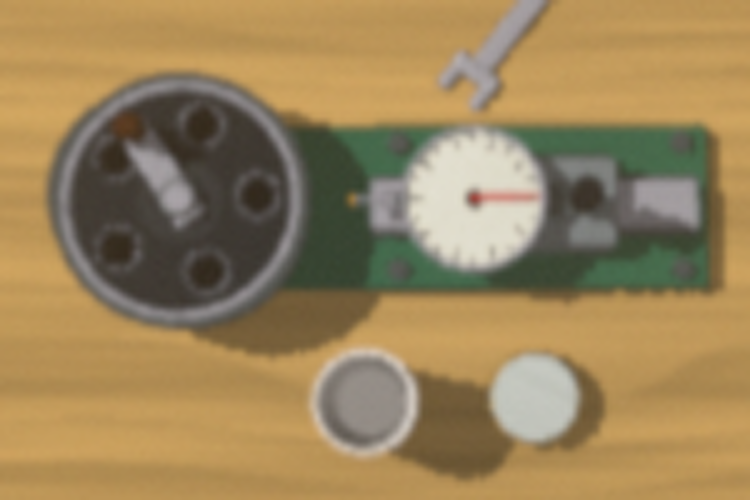

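The crop shows the crank handle at crop pixel (127,125), the hub at (177,195), the plunger tip at (352,199), the post at (587,194), and the needle on the zero line. Next I'll work out the axis, and check whether the rim silhouette already hints at the swellings.

Run:
```python
from h import *
f=np.load("top0.npz");p=f["p"];P=pts("top",f["d"]);z=P[...,2]
post=ray("top",[[277.1,207.6]],128)[0];hand=ray("top",[[184.7,194.4]],135)[0];dial=ray("top",[[160+474/5-.4,170+198/5-.4]],83)[0]
tip=ray("top",[[160+352/5-.4,170+199/5-.4]],68)[0];hub=ray("top",[[160+177/5-.4,170+192/5-.4]],94)[0]
print("post",post,"hand",hand,"dial",dial,"tip",tip,"hub",hub)
print("scene post",ray("scene",[[233.3,216]],127)[0],"hand",ray("scene",[[295.3,153.4]],133)[0])
m=((z>72)&(z<140)).astype(np.uint8);k,l,s,c=cv2.connectedComponentsWithStats(m)
i=l[215,190];ct=max(cv2.findContours((l==i).astype(np.uint8),0,1)[0],key=cv2.contourArea).reshape(-1,2)
X=ray("top",ct,80)[:,:2]
def fit(X):
    A=np.c_[2*X,np.ones(len(X))];q=np.linalg.lstsq(A,(X**2).sum(1),rcond=None)[0];return q[:2],np.sqrt(q[2]+q[:2]@q[:2])
cc,r=fit(X);print("wheel",cc,r)
d=X-cc;a=np.degrees(np.arctan2(d[:,1],d[:,0]))%360;rr=np.hypot(*d.T)
print([(b,round(rr[(a>=b)&(a<b+20)].mean(),1)) for b in range(0,360,20)])
h=hand[:2]-hub[:2];print(np.hypot(*h),np.degrees(np.arctan2(h[1],h[0])))
```

```text
post [ 535.99019104 -122.31745961  128.        ] hand [578.17497819 188.5258299  135.        ] dial [534.38871571 -46.04438484  83.        ] tip [534.63100324  39.4081081   68.        ] hub [536.40201134 158.5379449   94.        ]
scene post [ 536.37232279 -125.60465526  127.        ] hand [579.96118491 183.99368367 133.        ]
wheel [533.19464242 159.26034734] 89.22498950278133
[(0, np.float64(88.8)), (20, np.float64(87.7)), (40, np.float64(89.7)), (60, np.float64(91.9)), (80, np.float64(91.3)), (100, np.float64(88.2)), (120, np.float64(88.0)), (140, np.float64(87.9)), (160, np.float64(87.7)), (180, np.float64(88.7)), (200, np.float64(90.2)), (220, np.float64(91.2)), (240, np.float64(89.6)), (260, np.float64(89.7)), (280, np.float64(88.8)), (300, np.float64(88.8)), (320, np.float64(88.8)), (340, np.float64(88.3))]
51.42231039544457 35.673726393715256
```

Estimates: the spindle is at about (534.5,159), the post at (536,-124), the slide runs along world +y, and the plunger is about 28 mm clear. I'll square the tool to the world axes and go to the post.

Request:
send_rows:
  steps:
    - [[0,0,0,0,0,-0.122,0.07],[0,0,0,0,0,-0.122,0.07],[0,0,0,0,0,-0.122,0.07],[-0.026,-0.049,0,0,0,0,0.07],[-0.026,-0.049,0,0,0,0,0.07],[-0.026,-0.049,0,0,0,0,0.07],[-0.026,-0.049,0,0,0,0,0.07],[-0.026,-0.049,0,0,0,0,0.07]]
  squeeze: 35

```text
clock: 1.1
tool_pos: [327.2, 267.0, 218.6]
eef_rot: [-0.001, 3.142, -0.0]
force: [1.1, 1.5, 0.2]
gripper_width: 0.752
grip_force: 0.0
```

Request:
send_rows:
  steps:
    - [[-0.026,-0.049,0,0,0,0,0.07],[-0.026,-0.049,0,0,0,0,0.07],[-0.026,-0.049,0,0,0,0,0.07],[-0.026,-0.049,0,0,0,0,0.07],[-0.026,-0.049,0,0,0,0,0.07],[-0.026,-0.049,0,0,0,0,0.07],[-0.026,-0.049,0,0,0,0,0.07],[-0.026,-0.049,0.02,0,0,0,0.07]]

```text
clock: 2.1
tool_pos: [536.1, -125.4, 199.3]
eef_rot: [0.0, 3.139, -0.001]
force: [0.3, 0.6, -0.2]
gripper_width: 0.751
grip_force: 0.0
```

Now down to z≈100, then close on the post.

Request:
send_rows:
  steps:
    - [[0,0.001,0.033,0,0,0,0.07],[0,0,0.033,0,0,0,0.07],[0,0,0.033,0,0,0,0.07],[0,0,0,0,0,0,0.02],[0,0,0,0,0,0,0.01],[0,0,0,0,0,0,0.01],[0,0,0,0,0,0,0.01],[0,0,0,0,0,0,0.01]]

```text
clock: 3.1
tool_pos: [535.0, -122.4, 100.1]
eef_rot: [-0.0, 3.141, -0.0]
force: [0.8, 0.1, 0.3]
gripper_width: 0.266
grip_force: 0.0
```

Request:
send_rows:
  steps:
    - [[0,0,0,0,0,0,0.01],[0,0,0,0,0,0,0.01],[0,0.006,0,0,0,0,0.01],[0,0.006,0,0,0,0,0.01],[0,0.005,0,0,0,0,0.01],[0,0.004,0,0,0,0,0.01],[0,0.003,0,0,0,0,0.01],[0,0,0,0,0,0,0.01]]

```text
clock: 4.1
tool_pos: [534.8, -98.6, 100.0]
eef_rot: [0.001, -3.142, 0.001]
force: [-2.5, -2.0, 6.5]
gripper_width: 0.238
grip_force: 35.0
```

```bash
cat >> h.py <<'E'
def dial(save=None):
    "needle turn (mm of plunger) from both cameras; needle pixels cast on the dial plane"
    out={}
    for n in("top","scene"):
        p,_=camera(n);y0=sense()["clock"]
        big=cv2.resize(p,None,fx=4,fy=4,interpolation=cv2.INTER_CUBIC).astype(int)
        r,g,b=big[...,0],big[...,1],big[...,2]
        v,u=np.mgrid[:big.shape[0],:big.shape[1]];
        uv0=(u+.5)/4-.5;vv0=(v+.5)/4-.5
        roi=np.zeros(r.shape,bool);
        (a,bb,c,d)={"top":(236,190,284,232),"scene":(225,178,282,226)}[n]
        roi[bb*4:d*4,a*4:c*4]=1
        w=roi&(b>(140 if n=="top" else 100))
        red=roi&(r>90)&(r>1.5*g)&(r>1.5*b)
        # dial: hull of the white blob
        k,l,s,cc=cv2.connectedComponentsWithStats(w.astype(np.uint8))
        i=1+np.argmax(s[1:,4]);ct=max(cv2.findContours((l==i).astype(np.uint8),0,1)[0],key=cv2.contourArea)
        e=cv2.fitEllipse(cv2.convexHull(ct));ctr=ray(n,[[(e[0][0]+.5)/4-.5,(e[0][1]+.5)/4-.5]],83)[0]
        X=ray(n,np.c_[uv0[red],vv0[red]],83)-ctr
        rad=np.hypot(X[:,0],X[:,1]);ok=(rad<44)
        ang=np.arctan2(X[:,0],X[:,1])  # clockwise from +y (above): +y -> +x
        ang=(np.degrees(ang)-180)%360  # zero at the post side (-y)
        H=np.histogram(ang[ok&(rad>14)],36,(0,360))[0]
        far=ok&(rad>14)&(rad<36)
        mx=np.angle(np.exp(1j*np.radians(ang[far])).mean(),deg=True)%360 if far.any() else None
        out[n]=(ctr[:2].round(1).tolist(),None if mx is None else round(mx/36,2),{int(j*10):int(H[j]) for j in np.nonzero(H)[0]})
        if save: cv2.imwrite(f"pics/{save}_{n}.png",cv2.resize(p[bb:d,a:c,::-1],None,fx=8,fy=8,interpolation=cv2.INTER_CUBIC))
    s=sense();print(out,s["tool_pos"],s["clock"],s["force"],s["grip_force"])
E
python3 -c "
from h import *
dial('d1')"
```

```text
Traceback (most recent call last):
  File "h.py", line 35, in dial
    X=ray(n,np.c_[uv0[red],vv0[red]],83)-ctr
      ~~~^^^^^^^^^^^^^^^^^^^^^^^^^^^^^^^
  File "h.py", line 5, in ray
    q=cv2.undistortPoints(np.array(uv,float).reshape(-1,1,2),np.array(c["K"]),np.array(c["dist_coeffs"])).reshape(-1,2)
      ~~~~~~~~~~~~~~~~~~~^^^^^^^^^^^^^^^^^^^^^^^^^^^^^^^^^^^^^^^^^^^^^^^^^^^^^^^^^^^^^^^^^^^^^^^^^^^^^^^^
cv2.error: OpenCV(4.12.0) /io/opencv/modules/calib3d/src/undistort.dispatch.cpp:347: error: (-215:Assertion failed) CV_IS_MAT(_src) && CV_IS_MAT(_dst) && (_src->rows == 1 || _src->cols == 1) && (_dst->rows == 1 || _dst->cols == 1) && _src->cols + _src->rows - 1 == _dst->rows + _dst->cols - 1 && (CV_MAT_TYPE(_src->type) == CV_32FC2 || CV_MAT_TYPE(_src->type) == CV_64FC2) && (CV_MAT_TYPE(_dst->type) == CV_32FC2 || CV_MAT_TYPE(_dst->type) == CV_64FC2) in function 'cvUndistortPointsInternal'
```

```bash
python3 -c "
from h import *
a,_=camera('top');b,_=camera('scene')
np.savez('d1.npz',a=a,b=b)
i=[cv2.resize(q[...,::-1],(400,400),interpolation=cv2.INTER_CUBIC) for q in(a[160:260,190:290],b[150:250,200:300])]
cv2.imwrite('pics/d1.png',np.hstack(i))"
```

```text
(no output)
```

View pics/d1.png

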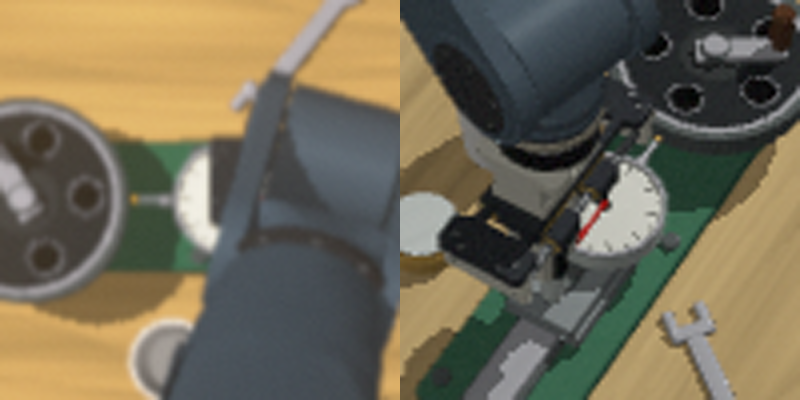

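The needle is still on zero and the plunger tip sits a few mm from the rim; the arm hides half the dial in the top view, while the scene view sees the needle. I'll advance 6 mm and read the scene camera.

```bash
python3 - <<'E'
s=open('h.py').read();s=s[:s.index("def dial")]
s+='''
def red(n,p):
    f=4;big=cv2.resize(p,None,fx=f,fy=f,interpolation=cv2.INTER_CUBIC).astype(int)
    r,g,b=big[...,0],big[...,1],big[...,2]
    (a,bb,c,d)={"top":(215,185,284,235),"scene":(225,175,285,226)}[n]
    m=np.zeros(r.shape,bool);m[bb*f:d*f,a*f:c*f]=1
    m&=(r>80)&(r>1.7*g)&(r>1.7*b)
    v,u=np.nonzero(m)
    if not len(u): return np.zeros((0,2))
    return ray(n,np.c_[(u+.5)/f-.5,(v+.5)/f-.5],83)[:,:2]
def dial(ctr):
    "ctr: {camera: dial centre xy as that camera sees it}; prints needle reading in mm"
    for n in ctr:
        p,_=camera(n);X=red(n,p)-np.array(ctr[n]);rad=np.hypot(*X.T)
        X=X[(rad>12)&(rad<34)]
        if not len(X): print(n,"no needle");continue
        a=np.arctan2(X[:,0],X[:,1])-np.pi   # clockwise seen from above, 0 at the post side
        q=np.exp(1j*a).mean();print(n,"mm",round(np.degrees(np.angle(q))%360/36,2),"conc",round(abs(q),2),len(X))
    s=sense();print(np.round(s["tool_pos"],1),s["clock"],np.round(s["force"],1),s["grip_force"])
'''
open('h.py','w').write(s)
E
python3 -c "
from h import *
f=np.load('d1.npz');c=ray('scene',[[251.2,201]],83)[0,:2];print(c)
X=red('scene',f['b'])-c;print(len(X),X.mean(0),X.min(0),X.max(0))
X=red('top',np.load('top0.npz')['p']);print(len(X),X.min(0),X.max(0))"
```

```text
[538.28060089 -25.68180911]
264 [ -2.3985077  -16.86007493] [ -6.25210785 -41.75158511] [0.73120061 5.20563706]
29 [532.90370876 -49.43010699] [536.40033062 -44.21695473]
```

Request:
send_rows:
  steps:
    - [[0,0.002,0,0,0,0,0.01],[0,0.002,0,0,0,0,0.01],[0,0.002,0,0,0,0,0.01],[0,0,0,0,0,0,0.01]]

```text
clock: 4.75
tool_pos: [534.7, -92.9, 100.0]
eef_rot: [0.001, -3.141, 0.002]
force: [-2.9, -3.9, 5.6]
gripper_width: 0.242
grip_force: 35.0
```

```bash
python3 -c "
from h import *
p,_=camera('scene');X=red('scene',p);print(X.min(0),X.max(0),X.mean(0))
s=sense();y=s['tool_pos'][1];dial({'scene':ray('scene',[[251.2,201]],83)[0,:2]+[0,y+98.6]})"
```

```text
[533.05847591 -22.09214713] [539.70725577 -15.45622671] [536.44269192 -18.78327864]
scene no needle
[534.7 -92.9 100. ] 4.85 [-3.3 -3.5  6.2] 35.00323712825775
```

Only the hub is visible now, so the needle has probably swung under the gripper's shadow. I'll advance 2 mm.

Request:
send_rows:
  steps:
    - [[0,0.001,0,0,0,0,0.01],[0,0.001,0,0,0,0,0.01],[0,0,0,0,0,0,0.01]]

```text
clock: 5.22
tool_pos: [534.7, -91.0, 100.0]
eef_rot: [0.001, -3.141, 0.002]
force: [-3.4, -4.9, 6.4]
gripper_width: 0.24
grip_force: 35.0
```

```bash
python3 -c "
from h import *
p,_=camera('scene');X=red('scene',p);print(X.min(0),X.max(0),X.mean(0))
y=sense()['tool_pos'][1];dial({'scene':[536.4,y+74.1]})
a,_=camera('top')
i=[cv2.resize(q[...,::-1],(400,400),interpolation=cv2.INTER_CUBIC) for q in(a[180:240,200:260],p[170:230,220:280])]
cv2.imwrite('pics/d2.png',np.hstack(i))"
```

```text
[532.72256358 -20.0515698 ] [539.72114702  -6.75118354] [535.62419261 -14.36346578]
scene no needle
[534.7 -91.  100. ] 5.325 [-3.  -5.2  7.1] 35.0039666891098
```

View pics/d2.png

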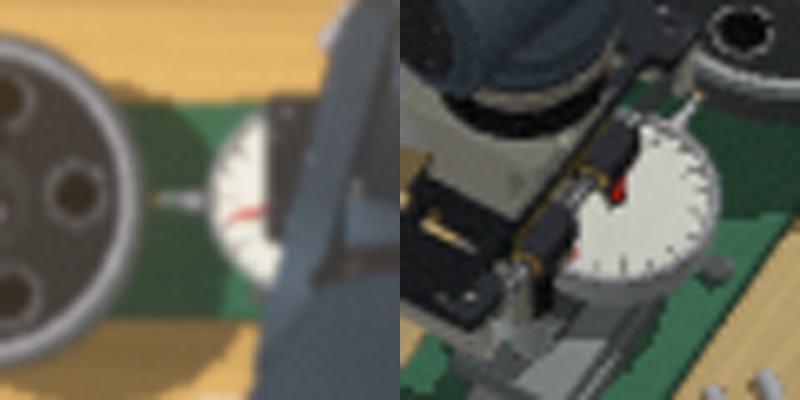

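In the top view the needle points at about 165° (4.6 mm), nearly half a turn. I'll add 0.4 mm, release, and move over to the crank handle.

Request:
send_rows:
  steps:
    - [[0,0.0004,0,0,0,0,0.01],[0,0,0,0,0,0,0.05],[0,0,0,0,0,0,0.06],[0,0,0,0,0,0,0.06],[0,0,-0.03,0,0,0,0.06],[0,0,-0.05,0,0,0,0.06],[-0.008,0.048,0,0,0,0,0.06],[-0.008,0.046,0,0,0,0,0.06]]

```text
clock: 6.38
tool_pos: [551.1, 5.1, 180.2]
eef_rot: [0.001, 3.14, -0.0]
force: [-0.3, -1.3, -0.3]
gripper_width: 0.647
grip_force: 0.0
```

Request:
send_rows:
  steps:
    - [[-0.008,0.046,0,0,0,0,0.06],[-0.008,0.046,0,0,0,0,0.06],[-0.008,0.046,0,0,0,0,0.06],[-0.006,0.046,0,0,0,0,0.06],[0,0,0.03,0,0,0,0.06],[0,0,0,0,0,0,0.06]]

```text
clock: 7.12
tool_pos: [579.5, 188.2, 147.7]
eef_rot: [0.002, -3.138, 0.002]
force: [0.8, -0.3, -0.4]
gripper_width: 0.646
grip_force: 0.0
```

```bash
python3 -c "
from h import *
s=sense();print(s['tool_pos'],s['force'])
a,_=camera('top');b,_=camera('scene')
for n,p in(('top',a),('scene',b)):
    X=red(n,p);print(n,len(X),X.min(0),X.max(0),X.mean(0))
i=[cv2.resize(q[...,::-1],(400,400),interpolation=cv2.INTER_CUBIC) for q in(a[170:250,185:265],b[130:220,210:300])]
cv2.imwrite('pics/d3.png',np.hstack(i))"
```

```text
[579.45559341 188.18870238 147.69309691] [ 0.7782598  -0.31421571 -0.36276052]
top 5 [533.60038371 -13.00758524] [534.47551044 -11.26640197] [534.12361861 -12.30974161]
scene 201 [531.02020332 -60.18708   ] [537.85555998  22.38986722] [534.19156487  -3.67189806]
```

View pics/d3.png

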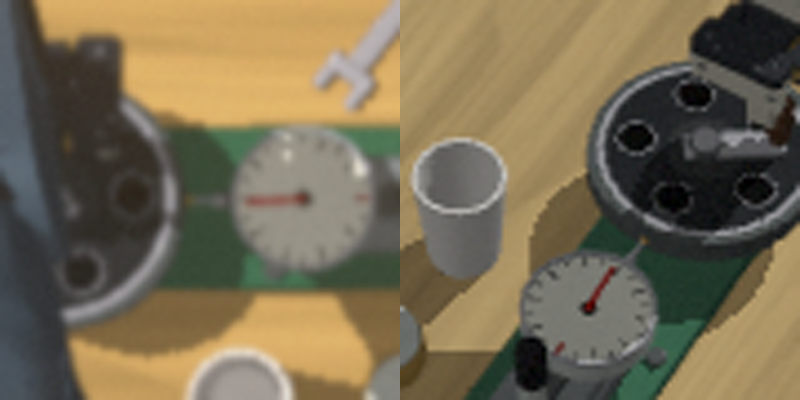

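The reading is about 5 mm, with needle and zero line opposite each other, and both cameras see the dial. I'll descend and grip the handle.

Request:
send_rows:
  steps:
    - [[0,0,0.024,0,0,0,0.06],[0,0,0.024,0,0,0,0.06],[0,0,0,0,0,0,0.01],[0,0,0,0,0,0,0.01],[0,0,0,0,0,0,0.01],[0,0,0,0,0,0,0.01],[0,0,0,0,0,0,0.01],[0,0,0,0,0,0,0.01]]
  squeeze: 20

```text
clock: 8.22
tool_pos: [581.3, 188.3, 102.3]
eef_rot: [-0.0, 3.14, 0.001]
force: [1.2, 1.5, 5.0]
gripper_width: 0.212
grip_force: 20.0
```

```bash
sed -i 's/(r>80)&(r>1.7\*g)&(r>1.7\*b)/(r>60)\&(r>1.35*g)\&(r>1.35*b)/' h.py
cat >> h.py <<'E'
C={"top":[534.3,-13.6],"scene":ray("scene",[[251.9,198.9]],83)[0,:2]}
def rd():
    dial(C);t=sense()["tool_pos"];d=np.array(t[:2])-[534.5,159.3]
    print("crank",np.degrees(np.arctan2(d[1],d[0])).round(1),"r",np.hypot(*d).round(1))
E
python3 -c "
from h import *
print(C);rd();print(sense()['gripper_width'])"
```

```text
{'top': [534.3, -13.6], 'scene': array([535.91261877, -17.59559881])}
top mm 4.86 conc 1.0 120
scene mm 4.85 conc 1.0 145
[581.3 188.3 102.3] 8.325 [0.9 1.6 6.2] 20.00061571598053
crank 31.8 r 55.1
0.21286304756158822
```

Both cameras agree on 4.86 mm, with the crank at 31.8° and radius 55.1. Next is the row table for circling the spindle.

```bash
python3 -c "
import numpy as np
a=np.radians(31.8+10*np.arange(37));p=np.round(np.c_[-np.cos(a),np.sin(a)]*.055,4)
for i in range(36): print(round(41.8+10*i,1),np.round(p[i+1]-p[i],4).tolist())"
```

```text
41.8 [0.0057, 0.0077]
51.8 [0.007, 0.0065]
61.8 [0.008, 0.0053]
71.8 [0.0088, 0.0037]
81.8 [0.0094, 0.0022]
91.8 [0.0095, 0.0006]
101.8 [0.0095, -0.0012]
111.8 [0.0092, -0.0027]
121.8 [0.0086, -0.0044]
131.8 [0.0077, -0.0057]
141.8 [0.0065, -0.007]
151.8 [0.0053, -0.008]
161.8 [0.0037, -0.0088]
171.8 [0.0022, -0.0094]
181.8 [0.0006, -0.0095]
191.8 [-0.0012, -0.0095]
201.8 [-0.0027, -0.0092]
211.8 [-0.0044, -0.0086]
221.8 [-0.0057, -0.0077]
231.8 [-0.007, -0.0065]
241.8 [-0.008, -0.0053]
251.8 [-0.0088, -0.0037]
261.8 [-0.0094, -0.0022]
271.8 [-0.0095, -0.0006]
281.8 [-0.0095, 0.0012]
291.8 [-0.0092, 0.0027]
301.8 [-0.0086, 0.0044]
311.8 [-0.0077, 0.0057]
321.8 [-0.0065, 0.007]
331.8 [-0.0053, 0.008]
341.8 [-0.0037, 0.0088]
351.8 [-0.0022, 0.0094]
361.8 [-0.0006, 0.0095]
371.8 [0.0012, 0.0095]
381.8 [0.0027, 0.0092]
391.8 [0.0044, 0.0086]
```

First 20° step, then check.

Request:
send_rows:
  steps:
    - [[0.0057,0.0077,0,0,0,0,0.01],[0.007,0.0065,0,0,0,0,0.01],[0,0,0,0,0,0,0.01]]

```text
clock: 8.7
tool_pos: [567.7, 203.1, 102.2]
eef_rot: [-0.001, 3.141, 0.001]
force: [-0.8, 2.4, 7.0]
gripper_width: 0.213
grip_force: 20.0
```

```bash
python3 -c "
from h import *
rd()"
```

```text
top mm 5.33 conc 1.0 76
scene mm 5.27 conc 1.0 163
[568.  202.9 102.2] 8.8 [-1.7  2.4  8.1] 20.001060962677002
crank 52.5 r 55.0
```

Request:
send_rows:
  steps:
    - [[0.008,0.0053,0,0,0,0,0.01],[0.0088,0.0037,0,0,0,0,0.01],[0,0,0,0,0,0,0.01]]

```text
clock: 9.18
tool_pos: [550.5, 211.8, 102.2]
eef_rot: [0.001, -3.141, -0.0]
force: [-1.3, 1.5, 9.8]
gripper_width: 0.211
grip_force: 20.0
```

```bash
python3 -c "
from h import *
rd()"
```

```text
top mm 6.64 conc 1.0 115
scene mm 6.53 conc 1.0 194
[550.8 211.8 102.2] 9.275 [-1.9  0.8  9.8] 20.00115394592285
crank 72.8 r 54.9
```

Request:
send_rows:
  steps:
    - [[0.0094,0.0022,0,0,0,0,0.01],[0.0095,0.0006,0,0,0,0,0.01],[0,0,0,0,0,0,0.01]]

```text
clock: 9.65
tool_pos: [531.3, 214.1, 102.2]
eef_rot: [0.001, -3.141, 0.001]
force: [-3.1, -1.1, 10.2]
gripper_width: 0.211
grip_force: 20.0
```

```bash
python3 -c "
from h import *
rd()"
```

```text
top mm 6.25 conc 1.0 113
scene mm 6.19 conc 1.0 167
[531.7 214.1 102.2] 9.75 [-2.7 -0.5 10.3] 20.001315772533417
crank 93.0 r 54.9
```

Request:
send_rows:
  steps:
    - [[0.0095,-0.0012,0,0,0,0,0.01],[0.0092,-0.0027,0,0,0,0,0.01],[0,0,0,0,0,0,0.01]]

```text
clock: 10.12
tool_pos: [512.8, 209.7, 102.2]
eef_rot: [0.001, -3.141, 0.002]
force: [-1.4, -4.2, 10.1]
gripper_width: 0.208
grip_force: 20.0
```

```bash
python3 -c "
from h import *
rd()"
```

```text
top mm 4.84 conc 1.0 99
scene mm 4.83 conc 1.0 141
[513.2 209.8 102.2] 10.225 [-0.5 -2.8  9.6] 20.001385509967804
crank 112.9 r 54.9
```

Request:
send_rows:
  steps:
    - [[0.0086,-0.0044,0,0,0,0,0.01],[0.0077,-0.0057,0,0,0,0,0.01],[0,0,0,0,0,0,0.01]]

```text
clock: 10.6
tool_pos: [497.0, 199.3, 102.2]
eef_rot: [-0.001, 3.141, -0.002]
force: [1.0, -5.7, 8.5]
gripper_width: 0.213
grip_force: 20.0
```

```bash
python3 -c "
from h import *
rd()"
```

```text
top mm 4.84 conc 1.0 99
scene mm 4.84 conc 1.0 140
[497.2 199.5 102.2] 10.7 [ 1.4 -4.   9.4] 20.001187026500702
crank 132.8 r 54.8
```

Request:
send_rows:
  steps:
    - [[0.0065,-0.007,0,0,0,0,0.01],[0.0053,-0.008,0,0,0,0,0.01],[0,0,0,0,0,0,0.01]]

```text
clock: 11.08
tool_pos: [485.7, 184.3, 102.2]
eef_rot: [-0.0, 3.14, -0.001]
force: [2.5, -3.5, 8.3]
gripper_width: 0.212
grip_force: 20.0
```

```bash
python3 -c "
from h import *
rd()"
```

```text
top mm 4.84 conc 1.0 100
scene mm 4.84 conc 1.0 139
[485.8 184.6 102.2] 11.175 [ 3.3 -3.6  8.5] 20.000897347927094
crank 152.6 r 54.9
```

Request:
send_rows:
  steps:
    - [[0.0037,-0.0088,0,0,0,0,0.01],[0.0022,-0.0094,0,0,0,0,0.01],[0,0,0,0,0,0,0.01]]

```text
clock: 11.55
tool_pos: [480.1, 166.3, 102.2]
eef_rot: [-0.0, 3.14, -0.0]
force: [4.0, -2.7, 7.0]
gripper_width: 0.214
grip_force: 20.0
```

```bash
python3 -c "
from h import *
rd()"
```

```text
top mm 4.85 conc 1.0 112
scene mm 4.84 conc 1.0 141
[480.1 166.5 102.2] 11.65 [ 3.4 -2.1  7.1] 20.000929534435272
crank 172.4 r 54.8
```

The first swelling, at about 80°, is the lesser one (+1.8 mm). Continuing round.

Request:
send_rows:
  steps:
    - [[0.0006,-0.0095,0,0,0,0,0.01],[-0.0012,-0.0095,0,0,0,0,0.01],[0,0,0,0,0,0,0.01]]

```text
clock: 12.02
tool_pos: [480.8, 147.4, 102.2]
eef_rot: [0.0, 3.14, -0.0]
force: [3.7, -2.2, 7.2]
gripper_width: 0.212
grip_force: 20.0
```

```bash
python3 -c "
from h import *
rd()"
```

```text
top mm 4.86 conc 1.0 107
scene mm 4.84 conc 1.0 139
[480.8 147.7 102.2] 12.125 [ 4.2 -1.6  7.3] 20.000929534435272
crank -167.8 r 54.9
```

Request:
send_rows:
  steps:
    - [[-0.0027,-0.0092,0,0,0,0,0.01],[0,0,0,0,0,0,0.01]]

```text
clock: 12.38
tool_pos: [483.7, 138.4, 102.2]
eef_rot: [0.0, 3.139, 0.0]
force: [4.3, -0.3, 7.4]
gripper_width: 0.209
grip_force: 20.0
```

```bash
python3 -c "
from h import *
rd()"
```

```text
top mm 6.35 conc 1.0 46
scene mm 6.22 conc 1.0 172
[483.6 138.6 102.2] 12.475 [ 4.1 -0.8  6.4] 20.000968873500824
crank -157.9 r 55.0
```

Request:
send_rows:
  steps:
    - [[-0.0044,-0.0086,0,0,0,0,0.01],[0,0,0,0,0,0,0.01]]

```text
clock: 12.72
tool_pos: [488.0, 129.9, 102.2]
eef_rot: [0.0, 3.14, 0.0]
force: [3.6, -0.2, 6.6]
gripper_width: 0.21
grip_force: 20.0
```

```bash
python3 -c "
from h import *
rd()"
```

```text
top mm 7.86 conc 1.0 108
scene mm 7.74 conc 1.0 155
[487.9 130.  102.2] 12.825 [3.3 0.3 7. ] 20.00092774629593
crank -147.9 r 55.0
```

Request:
send_rows:
  steps:
    - [[-0.0057,-0.0077,0,0,0,0,0.01],[0,0,0,0,0,0,0.01]]

```text
clock: 13.08
tool_pos: [493.8, 122.3, 102.2]
eef_rot: [-0.0, 3.139, 0.0]
force: [3.9, -0.5, 7.5]
gripper_width: 0.212
grip_force: 20.0
```

```bash
python3 -c "
from h import *
rd()"
```

```text
top mm 8.7 conc 1.0 117
scene mm 8.64 conc 1.0 153
[493.6 122.4 102.2] 13.175 [ 3.9 -0.4  6.5] 20.000739991664886
crank -137.9 r 55.0
```

Request:
send_rows:
  steps:
    - [[-0.007,-0.0065,0,0,0,0,0.01],[0,0,0,0,0,0,0.01]]

```text
clock: 13.42
tool_pos: [500.8, 115.8, 102.2]
eef_rot: [-0.0, 3.14, 0.0]
force: [3.3, 0.5, 8.0]
gripper_width: 0.208
grip_force: 20.0
```

```bash
python3 -c "
from h import *
rd()"
```

```text
top mm 8.85 conc 1.0 88
scene mm 8.81 conc 1.0 154
[500.6 115.9 102.2] 13.525 [ 3.8 -0.1  8.7] 20.00093311071396
crank -128.0 r 55.1
```

Request:
send_rows:
  steps:
    - [[-0.008,-0.0053,0,0,0,0,0.01],[0,0,0,0,0,0,0.01]]

```text
clock: 13.78
tool_pos: [508.8, 110.6, 102.2]
eef_rot: [-0.0, 3.14, 0.0]
force: [3.2, 0.5, 8.6]
gripper_width: 0.211
grip_force: 20.0
```

```bash
python3 -c "
from h import *
rd()"
```

```text
top mm 8.31 conc 1.0 122
scene mm 8.27 conc 1.0 149
[508.6 110.7 102.2] 13.875 [3.1 0.  7.4] 20.001029670238495
crank -118.1 r 55.1
```

The high spot is here: peak about 8.85 near 229°. I'll measure its far flank for symmetry.

Request:
send_rows:
  steps:
    - [[-0.0088,-0.0037,0,0,0,0,0.01],[0,0,0,0,0,0,0.01]]

```text
clock: 14.12
tool_pos: [517.6, 106.9, 102.2]
eef_rot: [-0.0, 3.14, 0.0]
force: [2.0, -0.6, 8.2]
gripper_width: 0.21
grip_force: 20.0
```

```bash
python3 -c "
from h import *
rd()"
```

```text
top mm 7.1 conc 1.0 113
scene mm 7.04 conc 1.0 166
[517.3 106.9 102.2] 14.225 [2.7 0.4 8. ] 20.000913441181183
crank -108.2 r 55.1
```

Request:
send_rows:
  steps:
    - [[-0.0094,-0.0022,0,0,0,0,0.01],[0,0,0,0,0,0,0.01]]

```text
clock: 14.48
tool_pos: [526.9, 104.7, 102.2]
eef_rot: [-0.0, 3.14, 0.0]
force: [3.2, -0.2, 9.2]
gripper_width: 0.214
grip_force: 20.0
```

```bash
python3 -c "
from h import *
rd()"
```

```text
top mm 5.08 conc 1.0 9
scene mm 5.19 conc 1.0 123
[526.6 104.7 102.2] 14.575 [ 2.3 -0.6  8. ] 20.001042187213898
crank -98.2 r 55.1
```

Request:
send_rows:
  steps:
    - [[-0.0095,-0.0006,0,0,0,0,0.01],[0,0,0,0,0,0,0.01]]

```text
clock: 14.82
tool_pos: [536.3, 104.2, 102.2]
eef_rot: [-0.0, 3.14, 0.0]
force: [2.9, -0.6, 8.9]
gripper_width: 0.209
grip_force: 20.0
```

```bash
python3 -c "
from h import *
rd()"
```

```text
top mm 4.85 conc 1.0 99
scene mm 4.85 conc 1.0 150
[536.1 104.1 102.2] 14.925 [ 2.8 -0.7  8.3] 20.00108152627945
crank -88.4 r 55.2
```

The flanks (202/256, 212/246, 217/242) put the peak at about 229.1°. I'll go back below it and approach forward, the same way as measured.

Request:
send_rows:
  steps:
    - [[0.0095,0.0006,0,0,0,0,0.01],[0.0094,0.0022,0,0,0,0,0.01],[0.0088,0.0037,0,0,0,0,0.01],[0.008,0.0053,0,0,0,0,0.01],[0.007,0.0065,0,0,0,0,0.01],[0.0057,0.0077,0,0,0,0,0.01],[0,0,0,0,0,0,0.01]]

```text
clock: 15.8
tool_pos: [487.3, 131.0, 102.2]
eef_rot: [-0.001, 3.14, 0.002]
force: [3.0, 4.9, 7.9]
gripper_width: 0.207
grip_force: 20.0
```

```bash
python3 -c "
from h import *
rd()"
```

```text
top mm 7.65 conc 1.0 115
scene mm 7.58 conc 1.0 161
[487.4 130.8 102.2] 15.9 [1.  4.3 8.4] 20.001056492328644
crank -148.8 r 55.0
```

Request:
send_rows:
  steps:
    - [[-0.0049,-0.0068,0,0,0,0,0.01],[-0.0057,-0.0057,0,0,0,0,0.01],[0,0,0,0,0,0,0.01],[0,0,0,0,0,0,0.01]]

```text
clock: 16.4
tool_pos: [498.5, 117.7, 102.2]
eef_rot: [-0.0, 3.14, 0.0]
force: [5.3, -0.6, 6.9]
gripper_width: 0.209
grip_force: 20.0
```

```bash
python3 -c "
from h import *
rd()"
```

```text
top mm 8.88 conc 1.0 116
scene mm 8.83 conc 1.0 155
[498.5 117.7 102.2] 16.5 [3.4 0.9 7.2] 20.00080168247223
crank -130.9 r 55.0
```

The crank is at 229.1° and the reading of 8.88 is the maximum. I'll release, rise and check.

Request:
send_rows:
  steps:
    - [[0,0,0,0,0,0,0.03],[0,0,0,0,0,0,0.045],[0,0,0,0,0,0,0.045],[0,0,-0.02,0,0,0,0.045],[0,0,-0.04,0,0,0,0.045],[0,0,-0.05,0,0,0,0.045],[0.03,0.04,0,0,0,0,0.045],[0.03,0.04,0,0,0,0,0.045]]

```text
clock: 17.5
tool_pos: [437.1, 198.2, 211.9]
eef_rot: [0.002, 3.141, 0.0]
force: [1.5, 0.1, -0.0]
gripper_width: 0.484
grip_force: 0.0
```

Request:
send_rows:
  steps:
    - [[0.03,0.05,0,0,0,0,0.045],[0.03,0.05,0,0,0,0,0.045],[0.02,0.05,0,0,0,0,0.045],[0,0,0,0,0,0,0.045],[0,0,0,0,0,0,0.045]]

```text
clock: 18.12
tool_pos: [357.8, 347.0, 211.3]
eef_rot: [0.001, -3.141, 0.001]
force: [-0.2, 0.0, -0.6]
gripper_width: 0.486
grip_force: 0.0
```

```bash
python3 -c "
from h import *
rd()
p,d=camera('top');P=pts('top',d);z=P[...,2]
m=(z>122)&(z<145)&(abs(P[...,0]-534)<75)&(abs(P[...,1]-159)<75)
c,s,_=blob(m,'top',135);e=c[:2]-[534.5,159.3];print(c,s,np.degrees(np.arctan2(e[1],e[0])))
cv2.imwrite('pics/end.png',cv2.resize(p[...,::-1],(800,600)))"
```

```text
top mm 8.87 conc 1.0 98
scene mm 8.83 conc 1.0 154
[358.4 346.5 211.5] 18.225 [-0.7  0.   0.4] 0.0
crank 133.2 r 257.1
[497.07128787 116.5795283  135.        ] [203 216   6   6  30] -131.22259309975
```

View pics/end.png

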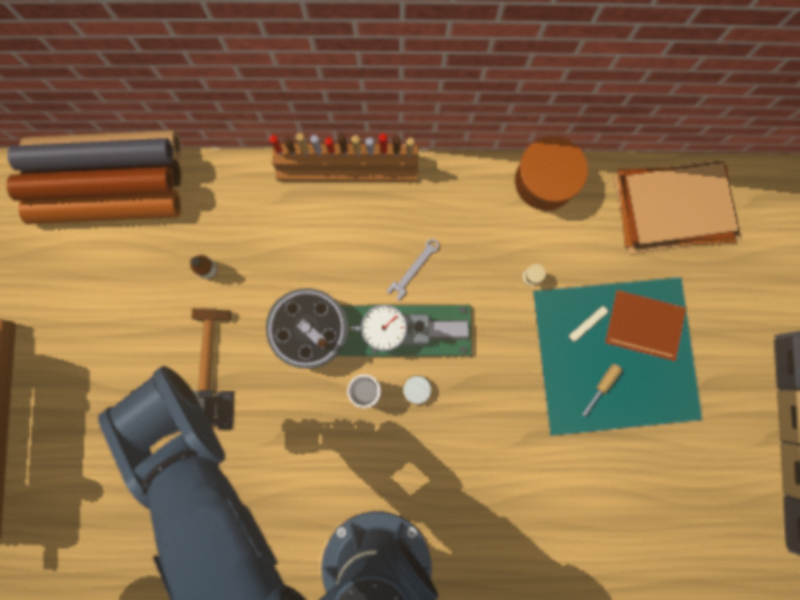

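The arm is clear, the dial at (383,327) still reads 8.87 mm, the handle is at (322,341), which is about 229°, and everything else on the bench is where it was.

```bash
python3 -c "
from workcell import job
print(job.sign_off())"
```

```text
the job is handed in; nothing more can be done
None
```

The wheel is standing with its highest spot (about 4 mm proud, crank at about 229°) under the plunger, dial reading about 8.9 mm and never near the end stop, and the job is handed in; I cranked about 240° of the turn, far enough to pass both swellings (the lesser is about 2 mm), and nothing else on the bench looks moved.

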